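# Click the lock sleeve onto the cell clamp's post

## Robot

A 6-joint arm with a two-finger parallel gripper is mounted at the origin on a cart in front of the work surface, level with it; the furniture and walls round the work are solid. World frame = base frame: x ahead of the robot, y to its left, z up, the work surface at z = 0. Lengths are in m, angles in rad, forces in N, time in s.
With the tool pointing down it reaches from about 0.35 to 0.975 m from the base axis. Payload 17.4 kg.
Tool frame: the origin (TCP) lies at the centre of the arm's flange, where the gripper is bolted on; the fingertips stand 173 mm ahead of it and the grasp point (between the pads) lies 155 mm ahead of it; z points along the fingers, y is the line along which they close (so a half turn about z gives the same grasp; the last joint's range is limited). The gripper opens to 85 mm and grips with 20 to 120 N. Pads are 22 mm wide; open, the fingers measure 114 mm over their backs; the gripper's body (76 mm by 85 mm) begins 54 mm behind the grasp point. The pads swing forward as they close: fully open they stand 13 mm farther back than shut.
Start: joints at [-1.17, 0.116, 1.442, -0, 1.584, -0.038], TCP at [0.287, -0.611, 0.405] pointing down, gripper open.
Joint ranges: [-2.83, 2.83], [-0.83, 2.19], [0.07, 2.5], [-1.14, 4.28], [0.01, 3], [-2.97, 2.97]. Speed limits (rad/s): [1.89, 1.89, 2.22, 3.14, 3.14, 3.14].

## Interface

Orientations are given as a unit quaternion [x, y, z, w].
In Python, from plant import ctrl gives the robot as it stands.
- The arm moves only by the tool servo_tool, never from a script. Its argument "steps" is a list of rows, each an object with "dp": the shift along the tool's x, y, z in units of 50 mm (1.0 is 50 mm), a list of three; "delta_rot": the turn, a rotation vector about the tool's x, y, z in units of 8 degrees (1.0 is 8 degrees), a list of three. In form: [{"dp": [x, y, z], "delta_rot": [rx, ry, rz]}, ...]. A call has exactly 5 rows; each row is the pose to reach, as a shift and turn from the pose commanded when the call began, along the tool's axes at that moment; what a row does not reach only later rows make up. A row lasts 1/10 s, in which the tool goes at most 50 mm and 8.59 degrees, less where a joint would pass 70% of its speed; a pose out of reach is approached as far as the arm can. A call with a gripper value outside its range is refused whole. "fingers" is the finger opening in mm, from 0 to 85.4, set as the call begins (left out, the last holds). The fingers move at their own pace and stop on an object; the grip force is fixed at half the most. Time passes only in rows, so rows that repeat a pose let the fingers close, or fill a call up. It gives the time, the measured TCP pose, the force, the opening and the grip force at its end, in the units of the state.
- ctrl.get_state(): the state, without advancing time (a new reading comes with each control period).
- ctrl.snapshot(name): name is "scene" or "side" or "wrist"; returns a dict with "img" (420x560x3 uint8, red, green, blue), "K" (3x3 intrinsics, pixels), "k1" (the pictures are not rectified: a ray, as slopes to the right and down, at radius r is drawn at 1 + k1 r^2 times it, then the intrinsics apply), "R" (3x3) and "t" (3): a world point X has camera coordinates R X + t; the wrist camera has in their place "T_tool_cam" (4x4, takes a point from camera to tool coordinates, whose origin is the TCP and whose axes are the flange's). Camera axes: x right, y down, z forward; pixel columns grow to the right and rows downward; lengths in m; the calibration is good to about 2 mm. A picture is of the moment at which its call begins: read the wrist's pose just before it. There is no depth.
- ctrl.finish_job(): hands the job in; it is judged then, once.
The state is a dict: "time": time; "joint_pos": joint angles; "qvel": joint speeds; "effort": joint torques, N m; "tcp_pos": TCP position; "ee_rot": TCP orientation; "ft_force": force on the tool from outside, world axes, zero at the start; "ft_torque": the same for the moment, N m; "opening": finger opening in m; "grasp_force": force on a finger pad.
Only numpy, scipy, OpenCV 4.12 (cv2) and the standard library are available. Lean on these libraries where they do the work, as an engineer would, in place of code of your own. Each camera call takes 0.05 s, during which the arm holds its last target. There are 200 camera calls.

## Task

Take the tall steel lock sleeve that stands loose on the bench and slide it down the clamp's tall bare post, past the two sprung balls, until it clicks home on its seat. Press gently, stop when it is home, then give it a light but definite upward tug, so that you feel it come up against the balls and they give a little, without pulling it back past them, and leave it locked there. Leave the other loose things on the bench alone.

Things in the scene. Friction and masses are not known exactly. Their poses are not given: they have to be found in the camera images.
- sleeve_center (a point): Centre (half-way up, on the axis) of the lock sleeve: a loose plain steel tube, 36 mm outer diameter, 36 mm tall, with an 18 mm through bore, about 90 g, two thin dark lines round it. It stands upright on the bench (centre 18 mm up), z along the bore; either end may go down. The steel spacer ring has the same diameters but is only 12 mm tall.
- sleeve: The same lock sleeve; its origin is the centre of its lower end, z along the bore, upward. Pushed down the post it meets the balls about 46 mm above the seat; the balls spring out over its top (the click) about 1 mm before it rests on the seat, which then yields 1 mm per 6 N. Pulled up from home, a ball gives a little at 3 to 4 N and lets go at 6 N or more.
- clamp: Pouch-cell clamp, fixed to the bench. Origin under the centre of its aluminium base (80 x 170 x 12 mm, long side along y), z up. The tall bare post stands 62 mm from it along +y; at -y is a short post with a hex nut, 62 mm high. Between them a grey pressure plate (94 x 62 mm, with 34 mm wide ends under both posts) lies over a pouch cell, its upper face 28 to 40 mm above the bench.
- post_tip (a point): Top centre of the tall post (round steel, 16 mm diameter), 111 mm above the bench; axes as the clamp's. Its top 10 mm is a lead-in cone, 6 mm wide at the tip. Two sprung balls stand 3.5 mm out of it on the clamp's -x and +x sides, their middle 41.5 mm above the seat face. Pushing the sleeve over them takes about 6 to 10 N, then they only drag lightly.
- spacer: Steel spacer ring, 36 mm in diameter and 12 mm tall, loose on the bench; origin at the centre of its underside. Leave alone.
- vial: Capped glass vial, 26 mm in diameter, 59 mm tall, standing loose; origin at the centre of its underside. Leave alone.
- round_cell: Cylindrical cell, 18 mm in diameter, 66 mm tall, standing loose; origin at the centre of its underside. Leave alone.
- seat_mid (a point): Point on the tall post's axis 46 mm above the bench. The sleeve's seat, a sprung disc of 36 mm diameter round the post, has its upper face here to within 6 mm up or down: it differs from start to start, is not measured and must be felt.
- detent_a (a joint): Travel of the ball on the post's +x side (clamp axes) into the post, m: 0 fully out, about 0.0025 while the sleeve's bore is over it. Stiffly sprung outward.
- detent_b (a joint): The same for the ball on the -x side.
- seat (a joint): How far the sprung seat disc under the sleeve is pushed down, m: 0 free, grows 0.001 per 6 N (after a first 2 N), at most 0.006. A light press of a few newtons is enough; 20 N (0.003) is too hard for the clamp.
Mind the look-alikes: they are no part of the job. Of the things that look like the sleeve, take the one that is farthest to the robot's right at the start.

How it is judged:
By the outcome, as a careful person would: the job done as asked, in the order asked, and still so for the second after the job is handed in, with the robot touching nothing.
It also fails if it takes over 54 s, if anything falls off the work surface, if the arm or the gripper's body presses on something with over 40 N, if the wrist force passes 120 N, or if a joint passes its speed limit or range.

## Working session

There is one attempt and no reset: what is moved stays moved. The work goes in short steps, Python scripts to look and compute and a tool call to move; the robot and the scene stay as the last step left them, time stands still between calls to the robot, and variables do not carry over. Pictures are saved under pics/ and viewed, at most 10 in all, crops included, and the job is handed in when it is done.

Besides the shell and the picture viewer there is one more tool, called by a JSON object that holds its "method" and its "body". servo_tool: Moves the arm, as the interface text tells. Its arguments: {"type":"object","properties":{"steps":{"type":"array"},"fingers":{"type":"number"}},"required":["steps"]}

```bash
mkdir -p pics
cat > h.py <<'E'
import numpy as np, cv2
from plant import ctrl
from scipy.spatial.transform import Rotation as Ro
def snap(name,fn):
    s=ctrl.get_state(); d=ctrl.snapshot(name); d['s']=s
    if 'T_tool_cam' in d:
        T=np.eye(4);T[:3,:3]=Ro.from_quat(s['ee_rot']).as_matrix();T[:3,3]=s['tcp_pos']
        W=np.linalg.inv(T@np.array(d['T_tool_cam']));d['R'],d['t']=W[:3,:3],W[:3,3]
    cv2.imwrite(f'pics/{fn}.png',d['img'][...,::-1])
    np.savez(f'pics/{fn}.npz',K=d['K'],k1=d['k1'],R=d['R'],t=d['t'])
    return d
def ray(fn,uv):
    d=np.load(f'pics/{fn}.npz');k=float(d['k1'])
    p=cv2.undistortPoints(np.array([[uv]],float),d['K'],np.array([k,0,0,0,0.]))[0,0]
    R=d['R'];return -R.T@d['t'],R.T@np.array([p[0],p[1],1])
def atz(fn,uv,z):
    c,r=ray(fn,uv);return c+r*(z-c[2])/r[2]
def proj(fn,X):
    d=np.load(f'pics/{fn}.npz')
    return cv2.projectPoints(np.array([X],float),cv2.Rodrigues(d['R'])[0],d['t'],d['K'],np.array([float(d['k1']),0,0,0,0]))[0][0,0]
E
python3 - <<'E'
from h import *
a=snap('scene','s0');b=snap('side','d0');c=snap('wrist','w0')
print(c['s']['time'],c['s']['tcp_pos'],c['s']['ee_rot'])
for n in('s0','d0','w0'):
    d=np.load(f'pics/{n}.npz');print(n,-d['R'].T@d['t'],d['R'][2],d['k1'])
E
```

```text
0.1 [ 0.28677054 -0.61106535  0.40400525] [ 9.76028783e-01  2.17640793e-01 -1.11598666e-04 -5.35455685e-04]
s0 [-0.21324271  0.61299256  0.62338857] [ 0.74667445 -0.44742734 -0.4922256 ] -0.02709554192083421
d0 [0.58254818 1.03021166 0.56299018] [-0.02012991 -0.89082225 -0.45390584] -0.043312662158431686
w0 [ 0.3534615  -0.57845138  0.37231392] [-0.26842561 -0.12549226 -0.9550913 ] -0.048543165644152814
```

View pics/s0.png

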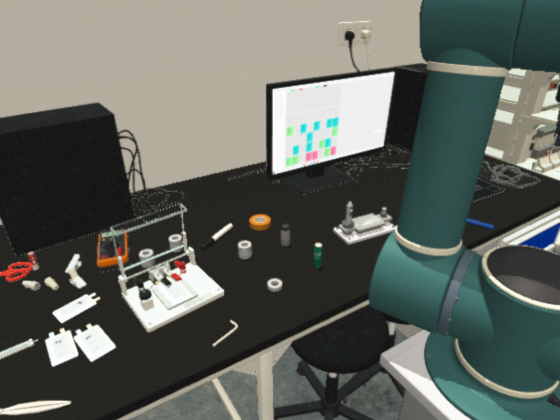

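View pics/d0.png

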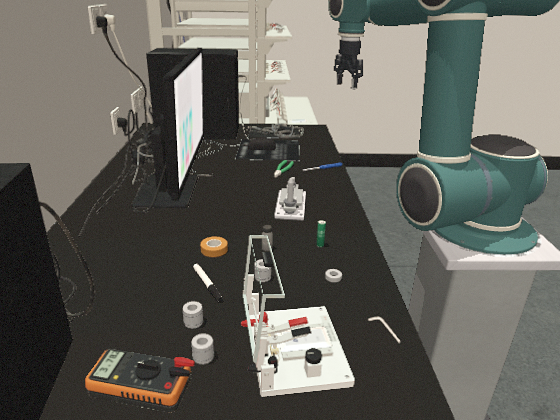

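The scene view shows three sleeve-like tubes at about (245,250), (147,258) and (175,243). The spacer is at (275,285), the vial at (286,235), the round cell at (318,256), and the clamp at (365,225) with its tall post at (349,215). In the side view the matching tubes are at (263,268), (203,348) and (193,315), the clamp is at (291,205), and the tall post top is near (291,180).

Run:
```python
from h import *
for u in((245,250),(147,258),(175,243)):print('s',u,atz('s0',u,.018))
for u in((263,269),(203,348),(193,315)):print('d',u,atz('d0',u,.018))
print('spacer',atz('s0',(275,285),.006),atz('d0',(333,275),.006))
print('post',atz('s0',(349,203),.111),atz('d0',(291,179),.111))
print('vial',atz('s0',(286,235),.03),'cell',atz('s0',(318,256),.033))
print('base corners',[atz('s0',u,.012)[:2].round(3) for u in((334,230),(350,242),(402,222))],[atz('d0',u,.012)[:2].round(3) for u in((276,217),(304,217),(303,191),(279,191))])
def crop(n,x,y,w,h,f):return cv2.resize(cv2.imread(f'pics/{n}.png')[y:y+h,x:x+w],None,fx=f,fy=f,interpolation=cv2.INTER_CUBIC)
a=crop('s0',220,190,200,110,4);b=crop('d0',240,160,110,130,4)[:,:]
cv2.imwrite('pics/c0.png',cv2.resize(a,(800,440)));
cv2.imwrite('pics/c1.png',b)
```

```text
s (245, 250) [0.579002   0.23329056 0.018     ]
s (147, 258) [0.68126307 0.46547906 0.018     ]
s (175, 243) [0.7102596  0.38035139 0.018     ]
d (263, 269) [0.58244754 0.22787888 0.018     ]
d (203, 348) [0.68264034 0.46430972 0.018     ]
d (193, 315) [0.71137039 0.37965792 0.018     ]
spacer [0.42707872 0.2325946  0.006     ] [0.43086079 0.23218022 0.006     ]
post [ 0.50560911 -0.05120963  0.111     ] [ 0.5107608  -0.05189384  0.111     ]
vial [0.56754094 0.1119032  0.03      ] cell [0.43816931 0.09900732 0.033     ]
base corners [array([ 0.54 , -0.035]), array([ 0.468, -0.033]), array([ 0.468, -0.234])] [array([ 0.549, -0.026]), array([ 0.474, -0.027]), array([ 0.464, -0.196]), array([ 0.536, -0.195])]
```

View pics/c0.png

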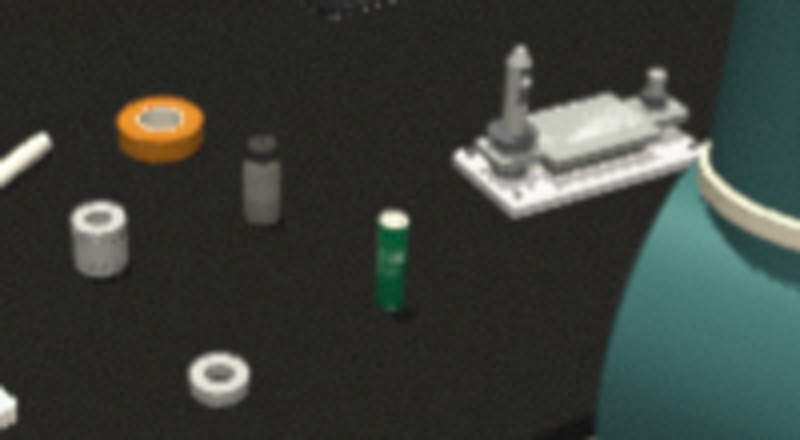

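View pics/c1.png

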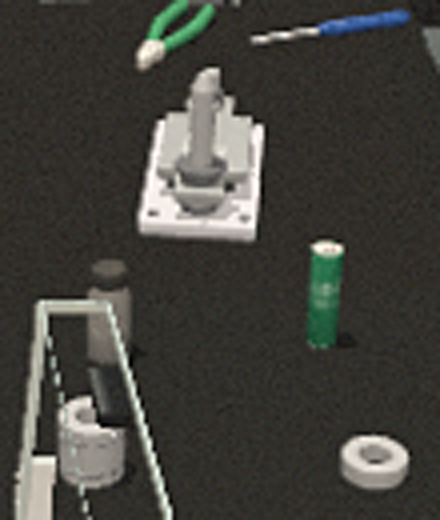

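The crops confirm the picture. The sleeve top is at scene (244.8,243.8). The post tip is at scene (349.8,201.8) and side (292.2,177.7). A thin frame stands near the sleeve in the side view.

Run:
```python
from h import *
print('sleeve top',atz('s0',(244.8,243.8),.036))
print('post',atz('s0',(349.8,201.8),.111),atz('d0',(292.2,177.7),.111))
def tri(u,v):
    c,r=ray('s0',u);e,q=ray('d0',v);A=np.stack([r,-q],1);k=np.linalg.lstsq(A,e-c,rcond=None)[0];return (c+r*k[0]+e+q*k[1])/2
print('frame top ends',tri((185,208),(250,237)),tri((117,250),(257,338)),tri((185,208),(271,237)))
print('jig base',[atz('s0',u,.012).round(3) for u in((222,292),(187,255),(147,330),(120,290))])
print(proj('w0',[.506,-.052,.111]))
```

```text
sleeve top [0.58110338 0.23182745 0.036     ]
post [ 0.50981016 -0.05761274  0.111     ] [ 0.5071277  -0.06083477  0.111     ]
frame top ends [0.60409728 0.36970499 0.17642487] [0.59209001 0.54223215 0.11841163] [0.57023274 0.3818141  0.18966033]
jig base [array([0.464, 0.353, 0.012]), array([0.647, 0.37 , 0.012]), array([0.437, 0.535, 0.012]), array([0.596, 0.554, 0.012])]
[106.78136214  37.88662986]
```

{"method": "servo_tool", "body": {"steps": [{"dp": [0.69,-0.71,0],"delta_rot": [0,0,0]},{"dp": [1.38,-1.42,0],"delta_rot": [0,0,0]},{"dp": [2.07,-2.13,0],"delta_rot": [0,0,0]},{"dp": [2.76,-2.84,0],"delta_rot": [0,0,0]},{"dp": [3.45,-3.55,0],"delta_rot": [0,0,0]}]}}

```text
time: 0.65
tcp_pos: [0.3676, -0.3752, 0.4045]
ee_rot: [0.976, 0.217, -0.0, -0.0]
ft_force: [0.3, 0.2, 0.8]
opening: 0.0853
grasp_force: 0.0
```

{"method": "servo_tool", "body": {"steps": [{"dp": [0.69,-0.71,0],"delta_rot": [0,0,0]},{"dp": [1.38,-1.42,0],"delta_rot": [0,0,0]},{"dp": [2.07,-2.13,0],"delta_rot": [0,0,0]},{"dp": [2.76,-2.84,0],"delta_rot": [0,0,0]},{"dp": [3.45,-3.55,0],"delta_rot": [0,0,0]}]}}

```text
time: 1.15
tcp_pos: [0.4483, -0.1411, 0.4048]
ee_rot: [0.976, 0.218, 0.0, 0.0]
ft_force: [1.3, -0.6, 0.4]
opening: 0.085
grasp_force: 0.0
```

{"method": "servo_tool", "body": {"steps": [{"dp": [0.69,-0.71,0.2],"delta_rot": [0,0,0]},{"dp": [1.38,-1.42,0.4],"delta_rot": [0,0,0]},{"dp": [2.07,-2.13,0.6],"delta_rot": [0,0,0]},{"dp": [2.76,-2.84,0.8],"delta_rot": [0,0,0]},{"dp": [3.45,-3.55,1.0],"delta_rot": [0,0,0]}]}}

```text
time: 1.65
tcp_pos: [0.5283, 0.0907, 0.3548]
ee_rot: [0.976, 0.218, 0.0, 0.0]
ft_force: [1.3, -1.1, 0.1]
opening: 0.0851
grasp_force: 0.0
```

{"method": "servo_tool", "body": {"steps": [{"dp": [0.69,-0.7,0.5],"delta_rot": [0,0,0]},{"dp": [1.38,-1.4,1.0],"delta_rot": [0,0,0]},{"dp": [2.07,-2.06,1.5],"delta_rot": [0,0,0]},{"dp": [2.07,-2.06,1.5],"delta_rot": [0,0,0]},{"dp": [2.07,-2.06,1.5],"delta_rot": [0,0,0]}]}}

```text
time: 2.15
tcp_pos: [0.5781, 0.2271, 0.2783]
ee_rot: [0.976, 0.219, -0.001, 0.0]
ft_force: [-0.8, 0.0, 0.0]
opening: 0.0854
grasp_force: 0.0
```

Run:
```python
from h import *
d=snap('wrist','w1');print(d['s']['tcp_pos'],d['s']['time'],proj('w1',[.580,.231,.036]))
```

```text
[0.57813108 0.2270511  0.27831655] 2.15 [273.72502744 219.10104854]
```

View pics/w1.png

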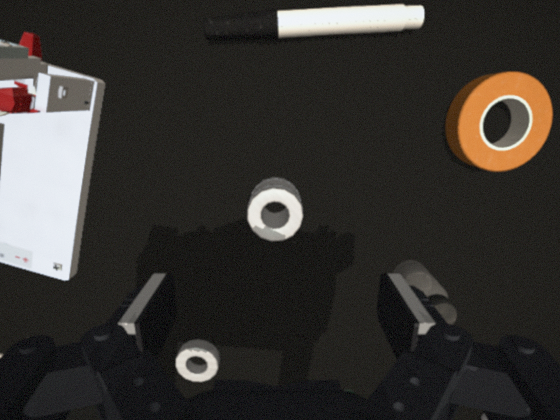

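The wrist view shows the sleeve's top ring centred at about (275.5,214). The open pads are at the bottom left and right, and nothing stands close to the sleeve.

Run:
```python
from h import *
p=atz('w1',(275.5,214.5),.036);s=ctrl.get_state();print(p)
g=Ro.from_quat(s['ee_rot']).as_matrix()
for q in(p,np.array([.5805,.2315,0])): print((g.T@(np.r_[q[:2],.181]-s['tcp_pos'])/.05).round(3))
```

```text
[0.58325906 0.23128613 0.036     ]
[ 0.142 -0.053  1.973]
[ 0.094 -0.08   1.973]
```

{"method": "servo_tool", "body": {"steps": [{"dp": [0.13,-0.06,0.4],"delta_rot": [0,0,0]},{"dp": [0.13,-0.06,0.8],"delta_rot": [0,0,0]},{"dp": [0.13,-0.06,1.2],"delta_rot": [0,0,0]},{"dp": [0.13,-0.06,1.6],"delta_rot": [0,0,0]},{"dp": [0.13,-0.06,1.94],"delta_rot": [0,0,0]}]}}

```text
time: 2.7
tcp_pos: [0.5828, 0.2298, 0.1835]
ee_rot: [0.976, 0.217, 0.001, 0.0]
ft_force: [0.0, 0.2, 0.1]
opening: 0.0852
grasp_force: 0.0
```

{"method": "servo_tool", "body": {"steps": [{"dp": [0,0,0.02],"delta_rot": [0,0,0]},{"dp": [0,0,0.02],"delta_rot": [0,0,0]},{"dp": [0,0,0.02],"delta_rot": [0,0,0]},{"dp": [0,0,0.02],"delta_rot": [0,0,0]},{"dp": [0,0,0.02],"delta_rot": [0,0,0]}], "fingers": 30}}

```text
time: 3.2
tcp_pos: [0.5832, 0.2313, 0.184]
ee_rot: [0.976, 0.218, 0.001, 0.0]
ft_force: [-1.9, -1.0, 6.2]
opening: 0.0343
grasp_force: 60.0
```

{"method": "servo_tool", "body": {"steps": [{"dp": [0,0,0],"delta_rot": [0,0,0]},{"dp": [0,0,0],"delta_rot": [0,0,0]},{"dp": [0,0,0],"delta_rot": [0,0,0]},{"dp": [0,0,0],"delta_rot": [0,0,0]},{"dp": [0,0,0],"delta_rot": [0,0,0]}]}}

```text
time: 3.7
tcp_pos: [0.5832, 0.2313, 0.184]
ee_rot: [0.976, 0.218, 0.001, 0.0]
ft_force: [-1.6, -2.7, 7.2]
opening: 0.0344
grasp_force: 60.0
```

{"method": "servo_tool", "body": {"steps": [{"dp": [0,0,-0.4],"delta_rot": [0,0,0]},{"dp": [0,0,-1.0],"delta_rot": [0,0,0]},{"dp": [0,0,-1.8],"delta_rot": [0,0,0]},{"dp": [0,0,-2.6],"delta_rot": [0,0,0]},{"dp": [0,0,-3.2],"delta_rot": [0,0,0]}]}}

```text
time: 4.2
tcp_pos: [0.5826, 0.2312, 0.346]
ee_rot: [0.976, 0.218, 0.002, -0.0]
ft_force: [0.3, -0.4, -0.8]
opening: 0.035
grasp_force: 59.9
```

{"method": "servo_tool", "body": {"steps": [{"dp": [-0.3,0.3,0],"delta_rot": [0,0,0]},{"dp": [-0.8,0.8,0],"delta_rot": [0,0,0]},{"dp": [-1.4,1.4,0],"delta_rot": [0,0,0]},{"dp": [-2.0,2.0,0],"delta_rot": [0,0,0]},{"dp": [-2.6,2.6,0],"delta_rot": [0,0,0]}]}}

```text
time: 4.7
tcp_pos: [0.5193, 0.0571, 0.343]
ee_rot: [0.976, 0.218, 0.001, 0.0]
ft_force: [0.4, -0.4, -0.8]
opening: 0.0345
grasp_force: 59.9
```

{"method": "servo_tool", "body": {"steps": [{"dp": [-0.6,0.6,0],"delta_rot": [0,0,0]},{"dp": [-1.2,1.2,0],"delta_rot": [0,0,0]},{"dp": [-1.7,1.7,0],"delta_rot": [0,0,0]},{"dp": [-2.02,2.02,0],"delta_rot": [0,0,0]},{"dp": [-2.02,2.02,0],"delta_rot": [0,0,0]}]}}

```text
time: 5.2
tcp_pos: [0.4709, -0.078, 0.3431]
ee_rot: [0.976, 0.216, 0.001, 0.001]
ft_force: [-0.3, 0.9, -0.8]
opening: 0.0347
grasp_force: 60.0
```

Run:
```python
from h import *
d=snap('wrist','w2');s=d['s'];print(s['tcp_pos'],s['ft_force'],proj('w2',[.5085,-.059,.111]))
R=Ro.from_quat(s['ee_rot']).as_matrix()
print(proj('w2',s['tcp_pos']+R@[0,0,.184]))
```

```text
[ 0.47085135 -0.0779673   0.34313069] [-0.34781913  0.91534155 -0.76416691] [275.32842764 162.31469543]
[278.56221431 265.56381309]
```

View pics/w2.png

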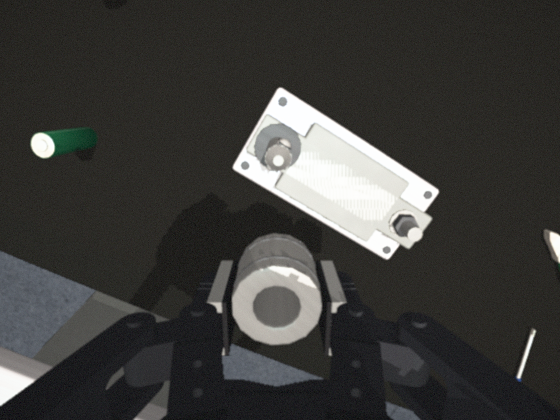

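The wrist view shows the post tip at (278,158) with the seat disc round it. The held sleeve's upper ring is centred at about (277.5,302), gripped between the pads.

Run:
```python
from h import *
s=ctrl.get_state();R=Ro.from_quat(s['ee_rot']).as_matrix();t=s['tcp_pos']
tip=atz('w2',(278,158),.111);top=atz('w2',(277.5,302),t[2]-.148)
print('tip',tip,'tool',R.T@(tip-t),'sleeve tool',R.T@(top-t))
for x in(-.018,.018):
  for a in((x,0),(0,x)): print(a,proj('w2',t+R@[a[0],a[1],.148]))
print('need',R.T@(tip-top)/.05,t,s['time'])
im=cv2.imread('pics/w2.png');
cv2.imwrite('pics/c2.png',np.hstack([cv2.resize(im[125:195,240:310],(400,400),interpolation=2),cv2.resize(im[240:350,225:335],(400,400),interpolation=2)]))
```

```text
tip [ 0.51140365 -0.0593424   0.111     ] tool [0.04348378 0.00081238 0.23209469] sleeve tool [0.00129845 0.00014825 0.14800174]
(-0.018, 0) [277.12477956 344.19267201]
(0, -0.018) [229.99149    304.96519816]
(0.018, 0) [277.09585299 262.07163113]
(0, 0.018) [324.21622195 304.81008141]
need [0.84370674 0.01328254 1.68185893] [ 0.47133547 -0.07693091  0.34304445] 5.25
```

View pics/c2.png

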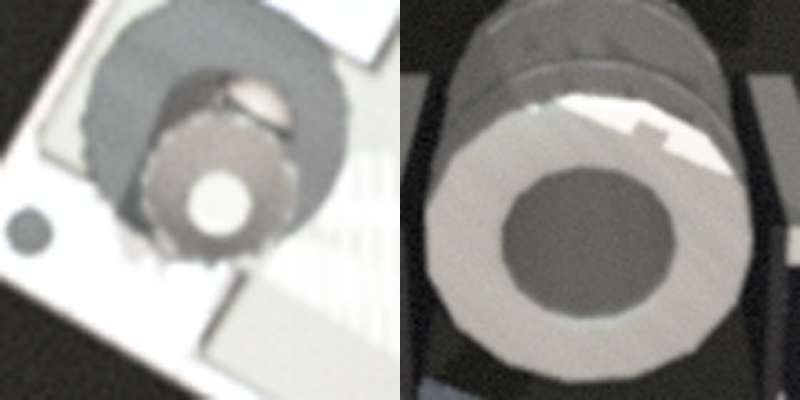

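The crop refines the post tip to (278.3,160.5) and the sleeve's upper bore centre to (276.7,306.5).

Run:
```python
from h import *
s=ctrl.get_state();R=Ro.from_quat(s['ee_rot']).as_matrix();t=s['tcp_pos']
for tp,rg in(((278.3,160.5),(276.7,306.3)),):
  tip=atz('w2',tp,.111);top=atz('w2',rg,t[2]-.148)
  print('tip',tip,'sleeve tool',R.T@(top-t));print('need',R.T@(tip-top)/.05)
```

```text
tip [ 0.51017184 -0.06010815  0.111     ] sleeve tool [-0.00058358 -0.00015747  0.14799935]
need [0.85254606 0.02285745 1.6818769 ]
```

{"method": "servo_tool", "body": {"steps": [{"dp": [0.3,0.01,0],"delta_rot": [0,0,0]},{"dp": [0.6,0.02,0],"delta_rot": [0,0,0]},{"dp": [0.85,0.02,0.2],"delta_rot": [0,0,0]},{"dp": [0.85,0.02,0.5],"delta_rot": [0,0,0]},{"dp": [0.85,0.02,0.8],"delta_rot": [0,0,0]}]}}

```text
time: 5.75
tcp_pos: [0.5106, -0.0583, 0.3004]
ee_rot: [0.976, 0.218, -0.001, -0.0]
ft_force: [0.4, -0.7, -1.7]
opening: 0.0343
grasp_force: 60.0
```

{"method": "servo_tool", "body": {"steps": [{"dp": [0,0,0.04],"delta_rot": [0,0,0]},{"dp": [0,0,0.08],"delta_rot": [0,0,0]},{"dp": [0,0,0.12],"delta_rot": [0,0,0]},{"dp": [0,0,0.16],"delta_rot": [0,0,0]},{"dp": [0,0,0.2],"delta_rot": [0,0,0]}]}}

```text
time: 6.25
tcp_pos: [0.5107, -0.059, 0.2926]
ee_rot: [0.976, 0.218, 0.0, 0.0]
ft_force: [0.1, -0.2, -1.4]
opening: 0.0345
grasp_force: 60.0
```

Run:
```python
from h import *
a=snap('scene','s3');b=snap('side','d3');print(a['s']['tcp_pos'],a['s']['ft_force'],a['s']['ft_torque'])
X=[.51,-.06,.111];p=proj('s3',X).astype(int);q=proj('d3',X).astype(int);print(p,q)
f=lambda n,c:cv2.resize(cv2.imread(f'pics/{n}.png')[c[1]-30:c[1]+45,c[0]-25:c[0]+25],(400,600),interpolation=2)
cv2.imwrite('pics/c3.png',np.hstack([f('s3',p),f('d3',q)]))
```

```text
[ 0.51066606 -0.05898693  0.29255391] [ 0.07602708 -0.16568987 -1.39085416] [2.80162454e-02 9.00033375e-05 8.25511243e-03]
[350 201] [291 177]
```

View pics/c3.png

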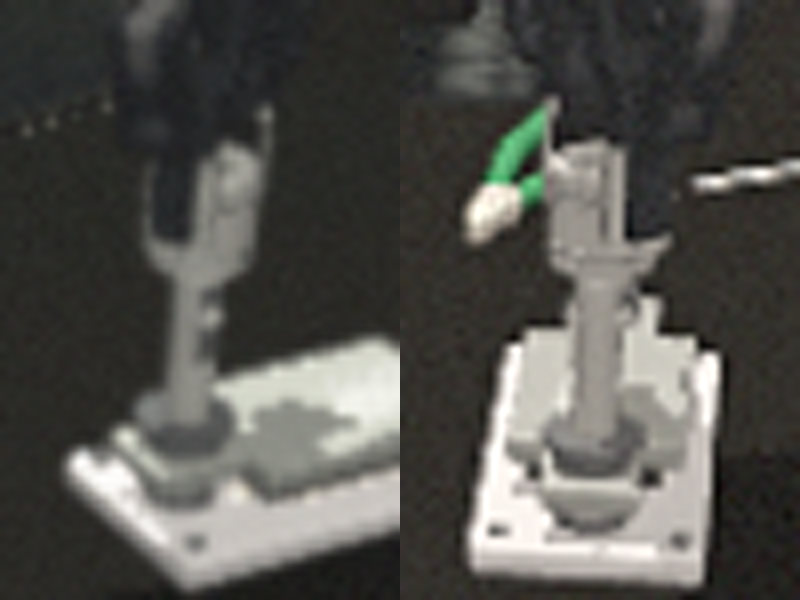

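The scene half shows the sleeve (145–262) centred over the post, and the side half shows it centred to within about 1 mm. The cone tip is inside the bore mouth, so I go down by feel.

{"method": "servo_tool", "body": {"steps": [{"dp": [0,0,0.03],"delta_rot": [0,0,0]},{"dp": [0,0,0.06],"delta_rot": [0,0,0]},{"dp": [0,0,0.09],"delta_rot": [0,0,0]},{"dp": [0,0,0.12],"delta_rot": [0,0,0]},{"dp": [0,0,0.12],"delta_rot": [0,0,0]}]}}

```text
time: 6.85
tcp_pos: [0.5107, -0.0589, 0.286]
ee_rot: [0.976, 0.218, -0.0, -0.0]
ft_force: [-0.1, -0.7, -1.0]
opening: 0.0348
grasp_force: 60.0
```

Run:
```python
from h import *
s=ctrl.get_state();R=Ro.from_quat(s['ee_rot']).as_matrix()
print(s['tcp_pos'],R.T@s['ft_force'],s['ft_torque'])
```

```text
[ 0.51066025 -0.05890364  0.28595258] [-0.40744681  0.59716769  1.04037907] [-0.01527043 -0.03415952  0.06534785]
```

{"method": "servo_tool", "body": {"steps": [{"dp": [0,0,0.02],"delta_rot": [0,0,0]},{"dp": [0,0,0.04],"delta_rot": [0,0,0]},{"dp": [0,0,0.06],"delta_rot": [0,0,0]},{"dp": [0,0,0.08],"delta_rot": [0,0,0]},{"dp": [0,0,0.08],"delta_rot": [0,0,0]}]}}

```text
time: 7.35
tcp_pos: [0.5107, -0.0591, 0.2822]
ee_rot: [0.976, 0.218, 0.0, 0.0]
ft_force: [1.4, -3.8, -0.3]
opening: 0.0343
grasp_force: 60.1
```

```bash
cat > f.py <<'E'
from h import *
s=ctrl.get_state();R=Ro.from_quat(s['ee_rot']).as_matrix()
print(s['tcp_pos'].round(4) if hasattr(s['tcp_pos'],'round') else s['tcp_pos'],(R.T@s['ft_force']).round(2),(R.T@s['ft_torque']).round(3))
E
python3 f.py
```

```text
[ 0.5107 -0.0591  0.2822] [-0.39  4.04  0.29] [-0.925 -0.01   0.034]
```

{"method": "servo_tool", "body": {"steps": [{"dp": [0,0.01,0],"delta_rot": [0,0,0]},{"dp": [0,0.02,0],"delta_rot": [0,0,0]},{"dp": [0,0.02,0],"delta_rot": [0,0,0]},{"dp": [0,0.02,0],"delta_rot": [0,0,0]},{"dp": [0,0.02,0],"delta_rot": [0,0,0]}]}}

```text
time: 7.85
tcp_pos: [0.5111, -0.0597, 0.2821]
ee_rot: [0.976, 0.218, -0.0, -0.0]
ft_force: [1.3, -0.5, -1.2]
opening: 0.0344
grasp_force: 60.0
```

```bash
python3 f.py
```

```text
[ 0.5111 -0.0597  0.2821] [0.98 1.05 1.2 ] [-0.035 -0.01  -0.002]
```

{"method": "servo_tool", "body": {"steps": [{"dp": [0,0.01,0.02],"delta_rot": [0,0,0]},{"dp": [0,0.01,0.04],"delta_rot": [0,0,0]},{"dp": [0,0.01,0.06],"delta_rot": [0,0,0]},{"dp": [0,0.01,0.06],"delta_rot": [0,0,0]},{"dp": [0,0.01,0.06],"delta_rot": [0,0,0]}]}}

```text
time: 8.35
tcp_pos: [0.5113, -0.0602, 0.2792]
ee_rot: [0.976, 0.218, -0.0, -0.0]
ft_force: [0.0, -0.8, -1.7]
opening: 0.0344
grasp_force: 60.0
```

```bash
python3 f.py
```

```text
[ 0.5113 -0.0602  0.2792] [-0.32  0.77  1.69] [-0.001 -0.004  0.023]
```

{"method": "servo_tool", "body": {"steps": [{"dp": [0,0,0.02],"delta_rot": [0,0,0]},{"dp": [0,0,0.04],"delta_rot": [0,0,0]},{"dp": [0,0,0.06],"delta_rot": [0,0,0]},{"dp": [0,0,0.06],"delta_rot": [0,0,0]},{"dp": [0,0,0.06],"delta_rot": [0,0,0]}]}}

```text
time: 8.85
tcp_pos: [0.5113, -0.0603, 0.2762]
ee_rot: [0.976, 0.218, -0.0, -0.0]
ft_force: [0.2, -0.2, -0.5]
opening: 0.0344
grasp_force: 60.1
```

```bash
python3 f.py
```

```text
[ 0.5113 -0.0603  0.2762] [0.12 0.24 0.48] [ 0.016 -0.003  0.008]
```

{"method": "servo_tool", "body": {"steps": [{"dp": [0,0,0.02],"delta_rot": [0,0,0]},{"dp": [0,0,0.04],"delta_rot": [0,0,0]},{"dp": [0,0,0.06],"delta_rot": [0,0,0]},{"dp": [0,0,0.06],"delta_rot": [0,0,0]},{"dp": [0,0,0.06],"delta_rot": [0,0,0]}]}}

```text
time: 9.35
tcp_pos: [0.5114, -0.0603, 0.2735]
ee_rot: [0.976, 0.218, 0.0, 0.0]
ft_force: [-0.6, -0.7, 4.4]
opening: 0.0346
grasp_force: 60.5
```

```bash
python3 f.py
```

```text
[ 0.5114 -0.0603  0.2735] [-0.86  0.38 -4.42] [-0.058 -0.074  0.017]
```

{"method": "servo_tool", "body": {"steps": [{"dp": [0,0,0.02],"delta_rot": [0,0,0]},{"dp": [0,0,0.04],"delta_rot": [0,0,0]},{"dp": [0,0,0.06],"delta_rot": [0,0,0]},{"dp": [0,0,0.06],"delta_rot": [0,0,0]},{"dp": [0,0,0.06],"delta_rot": [0,0,0]}]}}

```text
time: 9.85
tcp_pos: [0.5112, -0.0603, 0.2699]
ee_rot: [0.976, 0.218, -0.0, -0.0]
ft_force: [0.4, -1.4, -2.0]
opening: 0.0345
grasp_force: 60.0
```

```bash
python3 f.py
```

```text
[ 0.5112 -0.0603  0.2699] [-0.29  1.46  2.02] [-0.287  0.018 -0.01 ]
```

{"method": "servo_tool", "body": {"steps": [{"dp": [0,0,0.02],"delta_rot": [0,0,0]},{"dp": [0,0,0.04],"delta_rot": [0,0,0]},{"dp": [0,0,0.06],"delta_rot": [0,0,0]},{"dp": [0,0,0.06],"delta_rot": [0,0,0]},{"dp": [0,0,0.06],"delta_rot": [0,0,0]}]}}

```text
time: 10.35
tcp_pos: [0.5112, -0.0602, 0.2669]
ee_rot: [0.976, 0.218, -0.0, -0.0]
ft_force: [0.7, -1.3, -3.0]
opening: 0.0343
grasp_force: 59.9
```

```bash
python3 f.py
```

```text
[ 0.5112 -0.0602  0.2669] [0.06 1.43 3.01] [-0.308 -0.017 -0.008]
```

{"method": "servo_tool", "body": {"steps": [{"dp": [0,0.006,0.04],"delta_rot": [0,0,0]},{"dp": [0,0.006,0.08],"delta_rot": [0,0,0]},{"dp": [0,0.006,0.12],"delta_rot": [0,0,0]},{"dp": [0,0.006,0.16],"delta_rot": [0,0,0]},{"dp": [0,0.006,0.2],"delta_rot": [0,0,0]}]}}

```text
time: 10.85
tcp_pos: [0.5114, -0.0605, 0.257]
ee_rot: [0.976, 0.218, 0.0, -0.0]
ft_force: [-1.1, -0.9, 3.1]
opening: 0.0343
grasp_force: 60.4
```

```bash
python3 f.py
```

```text
[ 0.5114 -0.0605  0.257 ] [-1.34  0.31 -3.14] [ 0.07  -0.183  0.014]
```

{"method": "servo_tool", "body": {"steps": [{"dp": [0,0,0.04],"delta_rot": [0,0,0]},{"dp": [0,0,0.08],"delta_rot": [0,0,0]},{"dp": [0,0,0.12],"delta_rot": [0,0,0]},{"dp": [0,0,0.16],"delta_rot": [0,0,0]},{"dp": [0,0,0.2],"delta_rot": [0,0,0]}]}}

```text
time: 11.35
tcp_pos: [0.5114, -0.0605, 0.247]
ee_rot: [0.976, 0.218, -0.0, -0.0]
ft_force: [-1.1, 0.1, 2.4]
opening: 0.0349
grasp_force: 60.4
```

```bash
python3 f.py
```

```text
[ 0.5114 -0.0605  0.247 ] [-0.99 -0.54 -2.36] [ 0.121 -0.152  0.002]
```

{"method": "servo_tool", "body": {"steps": [{"dp": [0,0,0.04],"delta_rot": [0,0,0]},{"dp": [0,0,0.08],"delta_rot": [0,0,0]},{"dp": [0,0,0.12],"delta_rot": [0,0,0]},{"dp": [0,0,0.16],"delta_rot": [0,0,0]},{"dp": [0,0,0.2],"delta_rot": [0,0,0]}]}}

```text
time: 11.85
tcp_pos: [0.5114, -0.0605, 0.237]
ee_rot: [0.976, 0.218, -0.0, -0.0]
ft_force: [-1.1, -0.1, -0.2]
opening: 0.0348
grasp_force: 60.2
```

```bash
python3 f.py
```

```text
[ 0.5114 -0.0605  0.237 ] [-1.   -0.37  0.24] [ 0.052 -0.135  0.004]
```

{"method": "servo_tool", "body": {"steps": [{"dp": [0,0,0.02],"delta_rot": [0,0,0]},{"dp": [0,0,0.04],"delta_rot": [0,0,0]},{"dp": [0,0,0.06],"delta_rot": [0,0,0]},{"dp": [0,0,0.08],"delta_rot": [0,0,0]},{"dp": [0,0,0.08],"delta_rot": [0,0,0]}]}}

```text
time: 12.35
tcp_pos: [0.5113, -0.0605, 0.2328]
ee_rot: [0.976, 0.218, -0.0, -0.0]
ft_force: [-0.9, 0.9, -4.5]
opening: 0.0347
grasp_force: 60.1
```

```bash
python3 f.py
```

```text
[ 0.5113 -0.0605  0.2328] [-0.45 -1.24  4.52] [ 0.011 -0.001 -0.022]
```

{"method": "servo_tool", "body": {"steps": [{"dp": [0,0,0.01],"delta_rot": [0,0,0]},{"dp": [0,0,0.02],"delta_rot": [0,0,0]},{"dp": [0,0,0.02],"delta_rot": [0,0,0]},{"dp": [0,0,0.02],"delta_rot": [0,0,0]},{"dp": [0,0,0.02],"delta_rot": [0,0,0]}]}}

```text
time: 12.85
tcp_pos: [0.5115, -0.0605, 0.2323]
ee_rot: [0.976, 0.218, 0.0, 0.0]
ft_force: [-0.4, 0.4, -2.7]
opening: 0.0343
grasp_force: 60.2
```

```bash
python3 f.py
```

```text
[ 0.5115 -0.0605  0.2323] [-0.19 -0.54  2.68] [-0.    -0.037 -0.032]
```

{"method": "servo_tool", "body": {"steps": [{"dp": [0,0,0.01],"delta_rot": [0,0,0]},{"dp": [0,0,0.02],"delta_rot": [0,0,0]},{"dp": [0,0,0.02],"delta_rot": [0,0,0]},{"dp": [0,0,0.02],"delta_rot": [0,0,0]},{"dp": [0,0,0.02],"delta_rot": [0,0,0]}]}}

```text
time: 13.35
tcp_pos: [0.5115, -0.0605, 0.2312]
ee_rot: [0.976, 0.218, 0.0, 0.0]
ft_force: [-0.5, -0.2, -1.2]
opening: 0.0345
grasp_force: 60.3
```

```bash
python3 f.py
```

```text
[ 0.5115 -0.0605  0.2312] [-0.53  0.    1.25] [-0.026  0.018 -0.003]
```

{"method": "servo_tool", "body": {"steps": [{"dp": [0,0,0.01],"delta_rot": [0,0,0]},{"dp": [0,0,0.02],"delta_rot": [0,0,0]},{"dp": [0,0,0.02],"delta_rot": [0,0,0]},{"dp": [0,0,0.02],"delta_rot": [0,0,0]},{"dp": [0,0,0.02],"delta_rot": [0,0,0]}]}}

```text
time: 13.85
tcp_pos: [0.5114, -0.0605, 0.2302]
ee_rot: [0.976, 0.218, -0.0, -0.0]
ft_force: [0.0, -0.3, -0.6]
opening: 0.0346
grasp_force: 60.5
```

```bash
python3 f.py
```

```text
[ 0.5114 -0.0605  0.2302] [-0.08  0.24  0.62] [-0.039  0.018 -0.023]
```

{"method": "servo_tool", "body": {"steps": [{"dp": [0,0,0.01],"delta_rot": [0,0,0]},{"dp": [0,0,0.01],"delta_rot": [0,0,0]},{"dp": [0,0,0.01],"delta_rot": [0,0,0]},{"dp": [0,0,0.01],"delta_rot": [0,0,0]},{"dp": [0,0,0.01],"delta_rot": [0,0,0]}]}}

```text
time: 14.35
tcp_pos: [0.5114, -0.0605, 0.2298]
ee_rot: [0.976, 0.218, 0.0, 0.0]
ft_force: [-1.9, -0.2, 2.8]
opening: 0.0348
grasp_force: 60.7
```

```bash
python3 f.py
```

```text
[ 0.5114 -0.0605  0.2298] [-1.78 -0.58 -2.82] [ 0.151 -0.255  0.011]
```

{"method": "servo_tool", "body": {"steps": [{"dp": [0,0,0.01],"delta_rot": [0,0,0]},{"dp": [0,0,0.01],"delta_rot": [0,0,0]},{"dp": [0,0,0.01],"delta_rot": [0,0,0]},{"dp": [0,0,0.01],"delta_rot": [0,0,0]},{"dp": [0,0,0.01],"delta_rot": [0,0,0]}]}}

```text
time: 14.85
tcp_pos: [0.5115, -0.0605, 0.2293]
ee_rot: [0.976, 0.218, 0.0, 0.0]
ft_force: [-3.4, 0.6, 5.1]
opening: 0.0348
grasp_force: 60.9
```

```bash
python3 f.py; sleep 0; python3 f.py
```

```text
[ 0.5115 -0.0605  0.2293] [-2.81 -2.01 -5.12] [ 0.231 -0.396 -0.038]
[ 0.5115 -0.0605  0.2293] [-2.81 -2.01 -5.12] [ 0.231 -0.396 -0.038]
```

The force profile reads clearly. The balls pushed the sleeve down at TCP z of about 0.2328, which is the click. Free play followed at about 0.2305, and the seat resists below 0.230, now with about 6 N net. It is home, so I ease up and then tug in small steps.

{"method": "servo_tool", "body": {"steps": [{"dp": [0,0,-0.01],"delta_rot": [0,0,0]},{"dp": [0,0,-0.02],"delta_rot": [0,0,0]},{"dp": [0,0,-0.02],"delta_rot": [0,0,0]},{"dp": [0,0,-0.02],"delta_rot": [0,0,0]},{"dp": [0,0,-0.02],"delta_rot": [0,0,0]}]}}

```text
time: 15.35
tcp_pos: [0.5114, -0.0605, 0.2301]
ee_rot: [0.976, 0.218, -0.0, -0.0]
ft_force: [-0.5, -0.1, 0.7]
opening: 0.0347
grasp_force: 60.6
```

```bash
python3 f.py
```

```text
[ 0.5114 -0.0605  0.2301] [-0.48 -0.07 -0.71] [-0.035  0.004  0.005]
```

{"method": "servo_tool", "body": {"steps": [{"dp": [0,0,-0.005],"delta_rot": [0,0,0]},{"dp": [0,0,-0.01],"delta_rot": [0,0,0]},{"dp": [0,0,-0.01],"delta_rot": [0,0,0]},{"dp": [0,0,-0.01],"delta_rot": [0,0,0]},{"dp": [0,0,-0.01],"delta_rot": [0,0,0]}]}}

```text
time: 15.85
tcp_pos: [0.5114, -0.0605, 0.2307]
ee_rot: [0.976, 0.218, -0.0, -0.0]
ft_force: [-0.9, 0.2, -0.9]
opening: 0.0346
grasp_force: 60.5
```

```bash
python3 f.py
```

```text
[ 0.5114 -0.0605  0.2307] [-0.67 -0.58  0.89] [0.017 0.015 0.04 ]
```

Now finer steps of 0.25 mm.

{"method": "servo_tool", "body": {"steps": [{"dp": [0,0,-0.005],"delta_rot": [0,0,0]},{"dp": [0,0,-0.008],"delta_rot": [0,0,0]},{"dp": [0,0,-0.008],"delta_rot": [0,0,0]},{"dp": [0,0,-0.008],"delta_rot": [0,0,0]},{"dp": [0,0,-0.008],"delta_rot": [0,0,0]}]}}

```text
time: 16.35
tcp_pos: [0.5114, -0.0605, 0.2311]
ee_rot: [0.976, 0.218, 0.0, -0.0]
ft_force: [-0.3, 0.1, -1.2]
opening: 0.0344
grasp_force: 60.5
```

```bash
python3 f.py
```

```text
[ 0.5114 -0.0605  0.2311] [-0.2  -0.18  1.2 ] [ 0.055 -0.023 -0.005]
```

{"method": "servo_tool", "body": {"steps": [{"dp": [0,0,-0.003],"delta_rot": [0,0,0]},{"dp": [0,0,-0.006],"delta_rot": [0,0,0]},{"dp": [0,0,-0.006],"delta_rot": [0,0,0]},{"dp": [0,0,-0.006],"delta_rot": [0,0,0]},{"dp": [0,0,-0.006],"delta_rot": [0,0,0]}]}}

```text
time: 16.85
tcp_pos: [0.5114, -0.0605, 0.2314]
ee_rot: [0.976, 0.218, -0.0, 0.0]
ft_force: [0.0, -0.0, -0.1]
opening: 0.0347
grasp_force: 60.5
```

```bash
python3 f.py
```

```text
[ 0.5114 -0.0605  0.2314] [0.02 0.06 0.07] [ 0.005 -0.001 -0.026]
```

{"method": "servo_tool", "body": {"steps": [{"dp": [0,0,-0.003],"delta_rot": [0,0,0]},{"dp": [0,0,-0.006],"delta_rot": [0,0,0]},{"dp": [0,0,-0.006],"delta_rot": [0,0,0]},{"dp": [0,0,-0.006],"delta_rot": [0,0,0]},{"dp": [0,0,-0.006],"delta_rot": [0,0,0]}]}}

```text
time: 17.35
tcp_pos: [0.5114, -0.0605, 0.2317]
ee_rot: [0.976, 0.218, -0.0, -0.0]
ft_force: [-0.6, -0.4, -1.1]
opening: 0.0347
grasp_force: 60.5
```

```bash
python3 f.py
```

```text
[ 0.5114 -0.0605  0.2317] [-0.7   0.15  1.08] [-0.029 -0.029 -0.015]
```

{"method": "servo_tool", "body": {"steps": [{"dp": [0,0,-0.003],"delta_rot": [0,0,0]},{"dp": [0,0,-0.006],"delta_rot": [0,0,0]},{"dp": [0,0,-0.006],"delta_rot": [0,0,0]},{"dp": [0,0,-0.006],"delta_rot": [0,0,0]},{"dp": [0,0,-0.006],"delta_rot": [0,0,0]}]}}

```text
time: 17.85
tcp_pos: [0.5114, -0.0605, 0.232]
ee_rot: [0.976, 0.218, -0.0, -0.0]
ft_force: [0.0, -0.5, -2.1]
opening: 0.0348
grasp_force: 60.5
```

```bash
python3 f.py
```

```text
[ 0.5114 -0.0605  0.232 ] [-0.19  0.47  2.05] [ 0.014 -0.065 -0.045]
```

{"method": "servo_tool", "body": {"steps": [{"dp": [0,0,-0.004],"delta_rot": [0,0,0]},{"dp": [0,0,-0.004],"delta_rot": [0,0,0]},{"dp": [0,0,-0.004],"delta_rot": [0,0,0]},{"dp": [0,0,-0.004],"delta_rot": [0,0,0]},{"dp": [0,0,-0.004],"delta_rot": [0,0,0]}]}}

```text
time: 18.35
tcp_pos: [0.5114, -0.0605, 0.2322]
ee_rot: [0.976, 0.218, 0.0, 0.0]
ft_force: [-0.6, 0.4, -2.4]
opening: 0.0343
grasp_force: 60.4
```

```bash
python3 f.py
```

```text
[ 0.5114 -0.0605  0.2322] [-0.37 -0.57  2.43] [ 0.012 -0.081  0.027]
```

{"method": "servo_tool", "body": {"steps": [{"dp": [0,0,-0.004],"delta_rot": [0,0,0]},{"dp": [0,0,-0.004],"delta_rot": [0,0,0]},{"dp": [0,0,-0.004],"delta_rot": [0,0,0]},{"dp": [0,0,-0.004],"delta_rot": [0,0,0]},{"dp": [0,0,-0.004],"delta_rot": [0,0,0]}]}}

```text
time: 18.85
tcp_pos: [0.5114, -0.0605, 0.2324]
ee_rot: [0.976, 0.218, -0.0, -0.0]
ft_force: [-0.5, -0.6, -3.3]
opening: 0.0345
grasp_force: 60.4
```

```bash
python3 f.py
```

```text
[ 0.5114 -0.0605  0.2324] [-0.76  0.35  3.33] [ 0.042 -0.05   0.02 ]
```

{"method": "servo_tool", "body": {"steps": [{"dp": [0,0,-0.004],"delta_rot": [0,0,0]},{"dp": [0,0,-0.004],"delta_rot": [0,0,0]},{"dp": [0,0,-0.004],"delta_rot": [0,0,0]},{"dp": [0,0,-0.004],"delta_rot": [0,0,0]},{"dp": [0,0,-0.004],"delta_rot": [0,0,0]}]}}

```text
time: 19.35
tcp_pos: [0.5114, -0.0605, 0.2326]
ee_rot: [0.976, 0.218, -0.0, -0.0]
ft_force: [-0.5, 0.2, -4.2]
opening: 0.0346
grasp_force: 60.3
```

```bash
python3 f.py
```

```text
[ 0.5114 -0.0605  0.2326] [-0.37 -0.37  4.23] [-0.002 -0.118 -0.022]
```

{"method": "servo_tool", "body": {"steps": [{"dp": [0,0,-0.004],"delta_rot": [0,0,0]},{"dp": [0,0,-0.004],"delta_rot": [0,0,0]},{"dp": [0,0,-0.004],"delta_rot": [0,0,0]},{"dp": [0,0,-0.004],"delta_rot": [0,0,0]},{"dp": [0,0,-0.004],"delta_rot": [0,0,0]}]}}

```text
time: 19.85
tcp_pos: [0.5114, -0.0605, 0.2328]
ee_rot: [0.976, 0.218, -0.0, -0.0]
ft_force: [-0.9, 0.4, -4.3]
opening: 0.0347
grasp_force: 60.2
```

```bash
python3 f.py
```

```text
[ 0.5114 -0.0605  0.2328] [-0.64 -0.75  4.32] [ 0.042 -0.064  0.009]
```

{"method": "servo_tool", "body": {"steps": [{"dp": [0,0,-0.004],"delta_rot": [0,0,0]},{"dp": [0,0,-0.004],"delta_rot": [0,0,0]},{"dp": [0,0,-0.004],"delta_rot": [0,0,0]},{"dp": [0,0,-0.004],"delta_rot": [0,0,0]},{"dp": [0,0,-0.004],"delta_rot": [0,0,0]}]}}

```text
time: 20.35
tcp_pos: [0.5114, -0.0605, 0.2329]
ee_rot: [0.976, 0.218, -0.0, -0.0]
ft_force: [-1.1, 0.9, -4.7]
opening: 0.0345
grasp_force: 60.2
```

```bash
python3 f.py
```

```text
[ 0.5114 -0.0605  0.2329] [-0.63 -1.24  4.74] [ 0.062 -0.018 -0.02 ]
```

{"method": "servo_tool", "body": {"steps": [{"dp": [0,0,-0.005],"delta_rot": [0,0,0]},{"dp": [0,0,-0.005],"delta_rot": [0,0,0]},{"dp": [0,0,-0.005],"delta_rot": [0,0,0]},{"dp": [0,0,-0.005],"delta_rot": [0,0,0]},{"dp": [0,0,-0.005],"delta_rot": [0,0,0]}]}}

```text
time: 20.85
tcp_pos: [0.5114, -0.0605, 0.2332]
ee_rot: [0.976, 0.218, -0.0, -0.0]
ft_force: [-1.2, 0.3, -7.0]
opening: 0.0346
grasp_force: 60.3
```

```bash
python3 f.py
```

```text
[ 0.5114 -0.0605  0.2332] [-0.99 -0.82  6.96] [ 0.057 -0.072 -0.019]
```

That is a definite tug, about 5–6 N net, still held by the balls. I lower it back to the seat.

{"method": "servo_tool", "body": {"steps": [{"dp": [0,0,0.02],"delta_rot": [0,0,0]},{"dp": [0,0,0.04],"delta_rot": [0,0,0]},{"dp": [0,0,0.06],"delta_rot": [0,0,0]},{"dp": [0,0,0.065],"delta_rot": [0,0,0]},{"dp": [0,0,0.065],"delta_rot": [0,0,0]}]}}

```text
time: 21.35
tcp_pos: [0.5115, -0.0605, 0.2301]
ee_rot: [0.976, 0.218, 0.0, 0.0]
ft_force: [-0.0, -0.3, 0.2]
opening: 0.0347
grasp_force: 60.7
```

```bash
python3 f.py
```

```text
[ 0.5115 -0.0605  0.2301] [-0.14  0.28 -0.24] [ 0.013 -0.011  0.031]
```

{"method": "servo_tool", "body": {"steps": [{"dp": [0,0,0],"delta_rot": [0,0,0]},{"dp": [0,0,0],"delta_rot": [0,0,0]},{"dp": [0,0,0],"delta_rot": [0,0,0]},{"dp": [0,0,0],"delta_rot": [0,0,0]},{"dp": [0,0,0],"delta_rot": [0,0,0]}], "fingers": 65}}

```text
time: 21.85
tcp_pos: [0.5114, -0.0605, 0.23]
ee_rot: [0.976, 0.218, 0.0, -0.0]
ft_force: [-0.0, 0.2, -0.3]
opening: 0.065
grasp_force: 0.0
```

{"method": "servo_tool", "body": {"steps": [{"dp": [0,0,-0.1],"delta_rot": [0,0,0]},{"dp": [0,0,-0.3],"delta_rot": [0,0,0]},{"dp": [0,0,-0.6],"delta_rot": [0,0,0]},{"dp": [0,0,-1.0],"delta_rot": [0,0,0]},{"dp": [0,0,-1.5],"delta_rot": [0,0,0]}]}}

```text
time: 22.35
tcp_pos: [0.5113, -0.0605, 0.3066]
ee_rot: [0.976, 0.218, -0.0, -0.0]
ft_force: [0.1, 0.3, 1.2]
opening: 0.0649
grasp_force: 0.0
```

{"method": "servo_tool", "body": {"steps": [{"dp": [0,0,-0.5],"delta_rot": [0,0,0]},{"dp": [-0.3,0,-1.0],"delta_rot": [0,0,0]},{"dp": [-0.8,0,-1.0],"delta_rot": [0,0,0]},{"dp": [-0.8,0,-1.0],"delta_rot": [0,0,0]},{"dp": [-0.8,0,-1.0],"delta_rot": [0,0,0]}]}}

```text
time: 22.85
tcp_pos: [0.475, -0.0776, 0.3562]
ee_rot: [0.976, 0.217, 0.001, 0.0]
ft_force: [0.7, -0.8, 0.4]
opening: 0.0644
grasp_force: 0.0
```

Run:
```python
from h import *
a=snap('scene','s5');w=snap('wrist','w5');print(a['s']['tcp_pos'],a['s']['ft_force'])
p=proj('s5',[.511,-.06,.08]).astype(int);q=proj('w5',[.511,-.06,.08]).astype(int);print(p,q)
f=lambda n,c,k:cv2.resize(cv2.imread(f'pics/{n}.png')[max(c[1]-k,0):c[1]+k,max(c[0]-k,0):c[0]+k],(400,400),interpolation=2)
cv2.imwrite('pics/c5.png',np.hstack([f('s5',p,35),f('w5',q,70)]))
```

```text
[ 0.47504176 -0.07756656  0.35622422] [ 0.7071681  -0.81499851  0.35652294]
[349 211] [276 155]
```

View pics/c5.png

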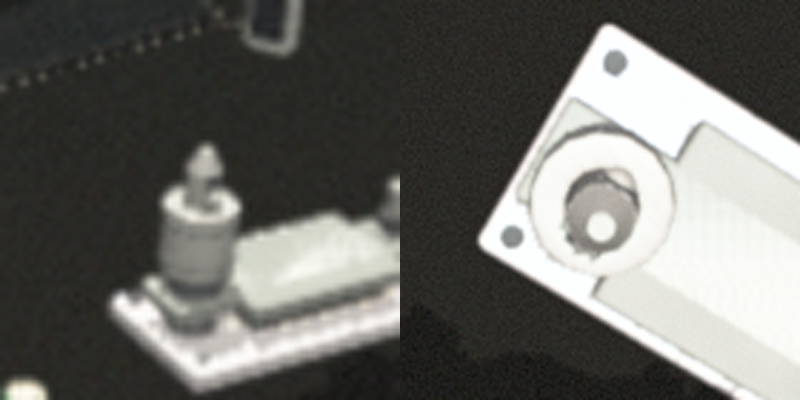

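The sleeve sits down on the seat with a sprung ball visible above its top rim, and the gripper is clear of it. I hand the job in.

```bash
python3 -c "
from plant import ctrl
print(ctrl.finish_job())"
```

```text
the job is handed in; nothing more can be done
None
```

The sleeve is home and locked under the balls. It was pressed home with about 6 N, tugged up to about 6 N against the balls without letting go, set back on its seat and released, and the job is handed in at about 23 s.

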